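# Draw a basket riser's end panel tight with its cam lock

### The arm

A 6-joint arm with a two-finger parallel gripper is mounted at the origin on the work surface. World frame = base frame: x ahead of the robot, y to its left, z up, the work surface at z = 0. Lengths are in mm, angles in rad, forces in N, time in s.
With the tool pointing down it reaches from about 350 to 950 mm from the base axis. Payload 17.4 kg.
Tool frame: the origin (TCP) lies at the very end of the fingers, on their centre line; the grasp point (between the pads) lies 19 mm behind it; z points along the fingers, y is the line along which they close (so a half turn about z gives the same grasp; the last joint's range is limited). The gripper opens to 93 mm and grips with 3 to 60 N. Pads are 15 mm wide; open, the fingers measure 128 mm over their backs; the gripper's body (75 mm by 188 mm) begins 65 mm behind the grasp point.
Start: joints at [1.155, 0.116, 1.442, -0, 1.584, -0.038], TCP at [249, 627.401, 218.646] pointing down, gripper open.
Joint ranges: [-2.83, 2.83], [-0.83, 2.19], [0.07, 2.5], [-1.14, 4.28], [0.01, 3], [-2.97, 2.97]. Speed limits (rad/s): [1.89, 1.89, 2.22, 3.14, 3.14, 3.14].

### API

Orientations are given as a 3x3 rotation matrix whose columns are the frame's x, y, z axes.
In Python, from cell import manip gives the robot as it stands. The module is installed in compiled form; this text tells all that it offers.
- The arm moves only by the tool step_arm, never from a script. Its argument "rows" is text: rows parted by semicolons, each of 6 numbers parted by spaces: the shift along the tool's x, y, z scaled (see below), then the turn, a rotation vector about the tool's x, y, z scaled (see below). In form: x y z rx ry rz; .... A call has 1 to 5 rows; each row is the pose to reach, as a shift and turn from the pose commanded when the call began, along the tool's axes at that moment, turning the shorter way round; what a row does not reach only later rows make up. The controller multiplies each number of a shift by 0.1 m and each number of a turn by 180 degrees. A row lasts 1/12 s, in which the tool goes at most 41.7 mm and 7.16 degrees, less where a joint would pass 70% of its speed; a pose out of reach is approached as far as the arm can. A call with a number of a shift or a turn outside -1 to 1 is refused whole. A call with a gripper value outside its range is refused whole. "claw" is the opening in per cent of the stroke, from 0 (shut) to 100 (fully open), set as the call begins (left out, the last holds). The fingers move at their own pace and stop on an object; "grip_force" is the grip in N (left out, the last holds). Time passes only in rows, so rows that repeat a pose let the fingers close. It gives the time, the measured TCP pose, the force, the opening and the grip force at its end, in the units of the state.
- manip.state(): the state, without advancing time (a new reading comes with each control period).
- manip.get_image(name): name is "side" or "top"; returns a dict with "color" (420x560x3 uint8, red, green, blue), "intrinsics" (3x3 intrinsics, pixels), "pose" (4x4, takes a point from camera to world coordinates). Camera axes: x right, y down, z forward; pixel columns grow to the right and rows downward; lengths in mm; the calibration is good to about 2 mm. A picture is of the moment at which its call begins. There is no depth.
- manip.sign_off(): hands the job in; it is judged then, once.
The state is a dict: "time": time; "joint_pos": joint angles; "joint_velocities": joint speeds; "joint_torque": joint torques, N m; "position": TCP position; "eef_rot": TCP orientation; "wrist_force": force on the tool from outside, world axes, zero at the start; "ft_torque": the same for the moment, N m; "grip_width": finger opening in mm; "grip_force": force on a finger pad.
Only numpy, scipy, OpenCV 4.12 (cv2) and the standard library are available. Lean on these libraries where they do the work, as an engineer would, in place of code of your own. Each camera call takes 0.05 s, during which the arm holds its last target. There are 200 camera calls.

### The job

The flat-pack basket riser on the counter still has its end panel standing off on the dowels. Push the panel in gently until it meets the two rubber buffers, then take the flat-blade screwdriver from its wooden block, fit it in the slot of the cam disc and turn the cam clockwise until it has caught the bolt head and drawn the panel tight against the board. Go easy on the screwdriver and the riser, put the screwdriver back upright in its block, and leave the bottle, the jar and the bowl where they are.

Things in the scene. Friction and masses are not known exactly. Their poses are not given: they have to be found in the camera images.
- riser: Low green wooden riser, fixed. Origin on the counter under the middle of its board (180 mm along x, 200 along y, top at 100 mm). Its -y end panel is finished; the loose panel slides along y at the +y edge (y = 100 mm), where two rubber buffers stand 3.5 mm out, 70 mm either side of the middle: springy, 1.1 N/mm together. A steel cam disc lies flush in the board at x = 0, y = 66 mm.
- panel_face (a point): Middle of the outer (+y) upright face of the loose end panel, 50 mm above the counter; axes as the riser's. The panel is an upright green board 180 mm long (x), 18 mm thick (y), 100 mm high, sliding on dowels along the riser's y with about 0.8 N of friction; a steel bolt with a head sticks out of its inner face.
- panel (a joint): Gap between loose panel and board edge, m: 0 = tight, 0.0035 = just touching the buffers (pushed further it springs back); it starts 0.018 to 0.04 out. The cam catches the bolt head only when the gap is below about 0.0045.
- cam_top (a point): Middle of the top of the cam disc (steel, 32 mm across, flush with the board); axes as the riser's, not turning with the disc. Its slot is 22 mm long, 5.5 mm wide, 8 mm deep, and starts anywhere from 40 deg anticlockwise to 9 deg clockwise (seen from above) of the riser's x axis. Turned clockwise it draws from about 50 deg, has the panel home by 73 deg, stops hard at 86 deg; up to 0.12 N m.
- driver_grip (a point): Middle of the screwdriver's handle; z up along the tool, blade down. The dark handle is 32 mm wide along x, 24 mm thick along y (flat sides to grip), 70 mm tall (35 mm each way); under it a collar 30 mm across. Blade end 99 mm below this point; blade 14 mm wide along x, 3.5 mm thick along y (13.5 by 3 mm in its last 3 mm); shank 8 mm. Mass 0.1 to 0.17 kg.
- driver_tip (a point): Middle of the end of the screwdriver's blade; axes as driver_grip.
- driver: The screwdriver itself; origin at the end of its blade, axes as driver_grip.
- stand_hole (a point): Middle of the mouth of the hole in the screwdriver's wooden block (fixed; 70 by 70 by 72 mm high); this point is on its top face. The hole is 20 mm wide and goes right through; the screwdriver's collar rests on the block's top around it, with the blade's end 60 mm below this point.
- sauce: Amber glass bottle with a red cap, 60 mm across, 190 mm tall, a bystander; origin under its middle.
- bowl: Steel bowl 150 mm across, 55 mm high, a bystander; origin under its middle.
- jar: Glass jar 72 mm across, 85 mm tall, a bystander; origin under its middle.
Things that resemble listed ones, but are neither listed nor needed, are in the scene too. There is more than one size of the driver; the job needs the smallest. There is more than one size of the part that bears stand_hole; the job needs the middle-sized.

How it is judged (in metres and radians):
On the way, in this order (a step that is already met when the one before it is completed fails the run):
1. the end panel has been pushed in to the buffers, so that the bolt head is in the cam's mouth (value of joint panel below 0.0045 m), for 0.2 s.
2. the screwdriver's blade is down in the cam's slot (z of driver_tip in the frame of cam_top below -0.004 m and horizontal distance between driver_tip and cam_top below 0.006 m), for 0.1 s.
3. with the blade in the slot, the cam is turned until the panel is drawn in (z of driver_tip in the frame of cam_top below -0.002 m and horizontal distance between driver_tip and cam_top below 0.008 m and value of joint panel below 0.0015 m), for 0.1 s.
At the end, for the whole second after the job is handed in: The panel stands, locked by the cam, within 1.5 mm of the board; the screwdriver stands at rest in its block's hole, its blade end at least 55 mm below the block's top and within 9 mm of its middle, leaning no more than 0.12 rad (value of joint panel below 0.0015 m and horizontal distance between driver_tip and stand_hole below 0.009 m and z of driver_tip in the frame of stand_hole below -0.055 m and angle between driver_tip's own z axis and vertical below 0.12 rad and linear speed of driver below 0.02 m/s); the robot touches nothing.
It fails at once if the screwdriver is forced against the riser or its cam with more than 35 N (pushes on all its contacts added up) (contact force between driver and riser above 35 N).
It fails at once if the gripper pushes the riser or its panel with more than 25 N (contact force between the fingers and riser above 25 N).
It fails at once if the bottle, jar or bowl is moved by more than 20 mm (distance of any of sauce, jar, bowl from where it was at the start of the episode above 0.02 m).
It also fails if it takes over 72 s, if anything falls off the work surface, if the arm or the gripper's body presses on something with over 40 N, if the wrist force passes 120 N, or if a joint passes its speed limit or range.

## Working session

There is one attempt and no reset: what is moved stays moved. The work goes in short steps, Python scripts to look and compute and a tool call to move; the robot and the scene stay as the last step left them, time stands still between calls to the robot, and variables do not carry over. Pictures are saved under pics/ and viewed, at most 10 in all, crops included, and the job is handed in when it is done.

Besides the shell and the picture viewer there is one more tool, called by a JSON object that holds its "op" and its "data", one argument or row to a line. step_arm: Moves the arm, as the interface text tells. Its arguments: {"type":"object","properties":{"rows":{"type":"string"},"claw":{"type":"number"},"grip_force":{"type":"number"}},"required":["rows"]}

```bash
mkdir -p pics; python3 - <<'E'
from cell import manip
import cv2,numpy as np
for n in("top","side"):
    d=manip.get_image(n); cv2.imwrite(f"pics/{n}0.png",d["color"][:,:,::-1]); print(n,d["intrinsics"].tolist(),np.round(d["pose"],4).tolist())
s=manip.state();print({k:np.round(v,3).tolist() for k,v in s.items()})
E
```

```text
top [[508.8761501671856, 0.0, 272.3934153777554], [0.0, 508.8761501671856, 209.12452882522985], [0.0, 0.0, 1.0]] [[-0.0219, -0.9897, 0.1415, 411.6558], [-0.9992, 0.0264, 0.0304, -110.8909], [-0.0338, -0.1407, -0.9895, 1043.6448], [0.0, 0.0, 0.0, 1.0]]
side [[403.97074331061754, 0.0, 278.7624054695705], [0.0, 403.97074331061754, 209.12951566691387], [0.0, 0.0, 1.0]] [[0.8463, -0.3473, 0.404, 234.4118], [-0.5325, -0.5256, 0.6635, -589.6119], [-0.0181, -0.7766, -0.6297, 566.4824], [0.0, 0.0, 0.0, 1.0]]
{'time': 0.1, 'joint_pos': [1.155, 0.116, 1.442, -0.0, 1.584, -0.038], 'joint_velocities': [0.001, -0.001, -0.0, 0.0, -0.001, -0.0], 'joint_torque': [0.001, -72.289, -62.387, 0.078, 0.023, -0.0], 'position': [248.899, 627.251, 217.971], 'eef_rot': [[-0.929, 0.369, -0.0], [0.369, 0.929, -0.001], [0.0, -0.001, -1.0]], 'wrist_force': [0.797, 0.336, 0.269], 'ft_torque': [-0.04, -0.005, 0.006], 'grip_force': 0.0, 'grip_width': 92.965}
```

View pics/top0.png

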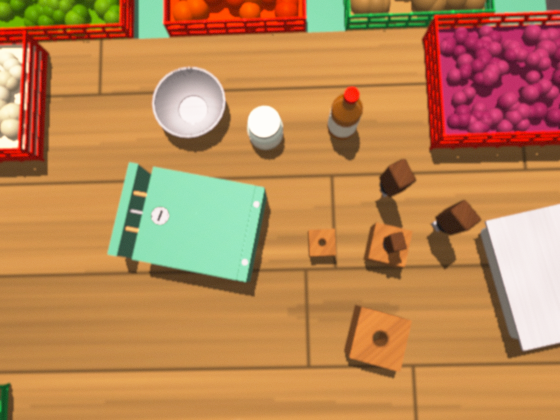

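View pics/side0.png

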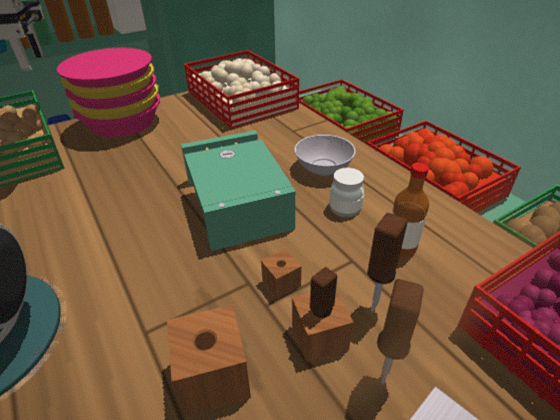

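Three drivers appear in the top view, at (395,243), (398,178) and (460,217). The one at (395,243) is clearly the smallest, and it stands in a block. The three blocks are at (322,243) small, (388,245) middle and (380,340) large, so the middle one holds the small driver. I'll confirm that in an enlarged crop.

```bash
python3 - <<'E'
import cv2,numpy as np
t=cv2.imread("pics/top0.png");s=cv2.imread("pics/side0.png")
r=lambda im,x,y,w,h,W,H:cv2.resize(im[y:y+h,x:x+w],(W,H),interpolation=cv2.INTER_CUBIC)
a=r(t,100,155,180,135,400,300);b=r(t,360,215,60,60,400,300) if 0 else r(t,350,215,80,60,400,300)
c=r(s,280,250,80,120,400,600)
cv2.imwrite("pics/c1.png",np.hstack([np.vstack([a,b]),c]))
cv2.imwrite("pics/c2.png",np.hstack([r(t,105,160,80,110,400,550),r(s,175,125,80,110,400,550)]))
E
```

```text
(no output)
```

View pics/c1.png

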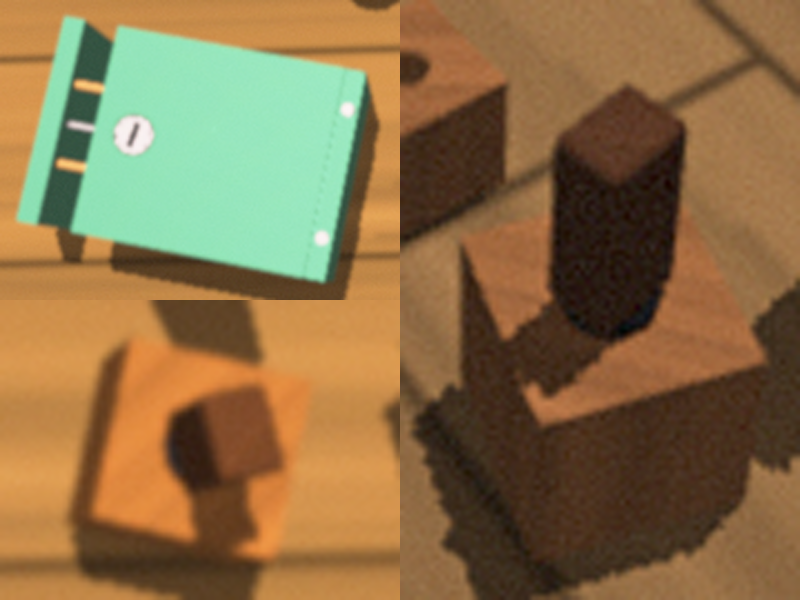

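View pics/c2.png

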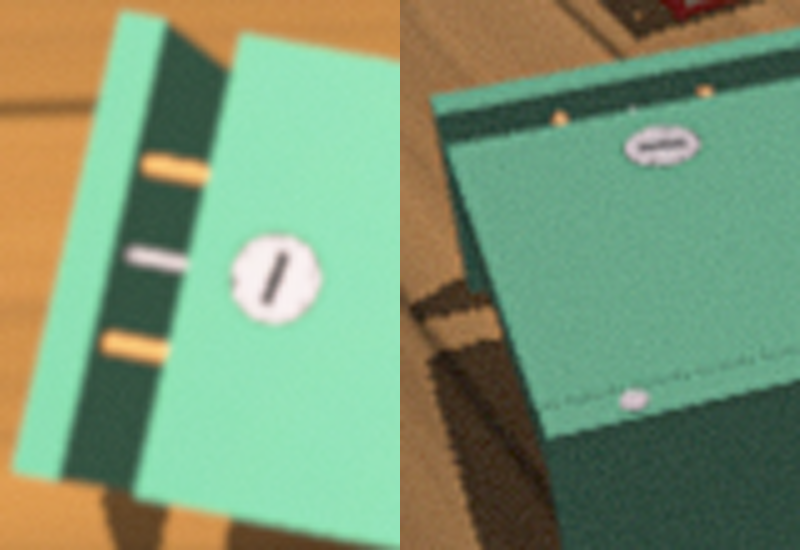

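The enlarged crops show the smallest driver upright in the middle block, with its handle top near (398,242) in the top view. The panel is standing off the board, and the slot lies roughly along the riser's x axis. Next I'll work out the poses.

```bash
cat > h.py <<'E'
import numpy as np,cv2
from cell import manip
from scipy.optimize import least_squares
def bp(d,px,z):
    K,P=d["intrinsics"],np.array(d["pose"]);px=np.atleast_2d(px).astype(float)
    r=np.c_[px,np.ones(len(px))]@np.linalg.inv(K).T@P[:3,:3].T
    return P[:3,3]+r*((z-P[2,3])/r[:,2])[:,None]
def rect(Q,w,h):
    """fit x,y,yaw of w(x) by h(y) rectangle to cyclic corner list Q (n may lack some: nan)"""
    C=np.array([[-w,-h],[w,-h],[w,h],[-w,h]])/2
    best=None
    for k in range(4):
      for o in (1,-1):
        M=np.roll(C[::o],k,0);m=~np.isnan(Q[:,0])
        def f(p):
            c,s=np.cos(p[2]),np.sin(p[2]);return ((M@np.array([[c,s],[-s,c]])+p[:2]-Q)[m]).ravel()
        for y0 in (0,1.57,3.14,-1.57):
            r=least_squares(f,[*np.nanmean(Q,0),y0])
            if best is None or r.cost<best.cost-1e-6:best=r
    return np.round(best.x,3),np.sqrt(2*best.cost/len(Q)).round(2)
E
python3 - <<'E'
from h import *
T=manip.get_image("top");S=manip.get_image("side")
for n,d in(("top",T),("side",S)):
    hsv=cv2.cvtColor(d["color"],cv2.COLOR_RGB2HSV)
    m=cv2.inRange(hsv,(65,50,190 if n=="top" else 125),(90,200,255))
    if n=="side": m[:, :150]=0;m[:,320:]=0;m[:120]=0
    num,l,st,c=cv2.connectedComponentsWithStats(m)
    for i in range(1,num):
        if st[i,4]>150:
            cs,_=cv2.findContours((l==i).astype(np.uint8),0,2)
            h=max(cs,key=cv2.contourArea)[:,0]
            W=bp(d,h,100)[:,:2].astype(np.float32);print(n,st[i].tolist(),cv2.minAreaRect(W),cv2.boxPoints(cv2.minAreaRect(W)).round(0).tolist())
# disc & slot
for n,d,(cx,cy) in(("top",T,(160,215.5)),("side",S,(227.5,154))):
    g=cv2.cvtColor(d["color"],cv2.COLOR_RGB2GRAY)
    sat=cv2.cvtColor(d["color"],cv2.COLOR_RGB2HSV)[:,:,1]
    yy,xx=np.mgrid[0:420,0:560];px=np.c_[xx.ravel(),yy.ravel()]
    W=bp(d,px,100)[:,:2];c0=bp(d,(cx,cy),100)[0,:2]
    near=np.hypot(*(W-c0).T)<26
    white=near&(sat.ravel()<50)&(g.ravel()>110)
    (cc,rr)=cv2.minEnclosingCircle(W[white].astype(np.float32))
    dk=np.hypot(*(W-c0).T)<12.5
    w=np.where(dk,np.clip(np.percentile(g.ravel()[dk],80)-g.ravel()-15,0,None),0)
    mu=(w[:,None]*W).sum(0)/w.sum();cov=((W-mu)*w[:,None]).T@(W-mu)/w.sum();e,v=np.linalg.eigh(cov)
    print(n,"disc",cc,rr,"slot",mu,np.degrees(np.arctan2(v[1,1],v[0,1])),np.sqrt(e))
f=lambda L,ox,oy,X,Y:np.array([[ox+(x-X)/5,oy+(y-Y)/5] if x==x else [np.nan]*2 for x,y in L])-0.4
nan=np.nan
ht=f([(203,402),(265,385),(283,465),(217,487)],350,215,0,300);hs=f([(628,85),(685,127),(617,185),(555,140)],280,250,400,0)
bt=f([(130,342),(312,382),(270,562),(90,517)],350,215,0,300);bs=f([(462,243),(545,425),(765,360),(nan,nan)],280,250,400,0)
print("handle",rect(bp(T,ht,146)[:,:2],32,24),rect(bp(S,hs,146)[:,:2],32,24))
print("block",rect(bp(T,bt,72)[:,:2],70,70),rect(bp(S,bs,72)[:,:2],70,70))
for nm,px,z in(("bowl",(189,103),55),("jar",(265,125),85),("sauce",(351,95),190)):print(nm,bp(T,px,z)[0].round())
E
```

```text
top [139, 0, 29, 38, 908] ((938.52880859375, 148.25364685058594), (79.9779281616211, 56.07293701171875), 0.8795429468154907) [[898.0, 176.0], [899.0, 120.0], [979.0, 121.0], [978.0, 177.0]]
top [307, 0, 38, 32, 1124] ((931.20703125, -194.50506591796875), (71.9870376586914, 65.53712463378906), 89.92192077636719) [[898.0, -230.0], [964.0, -231.0], [964.0, -159.0], [898.0, -158.0]]
top [494, 0, 52, 12, 561] ((935.2410888671875, -573.0120239257812), (98.1588363647461, 23.03974151611328), 87.60908508300781) [[922.0, -622.0], [945.0, -623.0], [949.0, -524.0], [926.0, -523.0]]
top [108, 163, 30, 92, 771] ((556.0418090820312, 201.7843017578125), (16.048742294311523, 176.30638122558594), 77.72193908691406) [[468.0, 213.0], [640.0, 175.0], [644.0, 191.0], [472.0, 228.0]]
top [133, 168, 131, 113, 10470] ((524.5606689453125, 57.94983673095703), (216.75558471679688, 178.69480895996094), 77.73029327392578) [[414.0, -29.0], [589.0, -67.0], [635.0, 145.0], [460.0, 183.0]]
side [181, 131, 76, 17, 260] ((557.1471557617188, 201.3499298095703), (16.21896743774414, 178.45912170410156), 77.92240142822266)
[... 165 characters left out ...]
6705322265625), 77.73036193847656) [[415.0, -30.0], [590.0, -69.0], [637.0, 146.0], [462.0, 184.0]]
top disc (540.7409057617188, 130.83697509765625) 17.806995391845703 slot [540.68944856 131.11036217] 159.59328574660051 [1.48788556 5.71144815]
side disc (542.3401489257812, 130.8174285888672) 17.68489646911621 slot [542.34286232 130.80401101] 155.75700446747643 [2.66062655 5.95758155]
handle (array([ 476.78 , -302.205,   -2.956]), np.float64(1.95)) (array([ 478.004, -304.133,   -2.945]), np.float64(1.89))
block (array([ 476.602, -301.992,   -1.839]), np.float64(0.76)) (array([ 479.044, -303.485,   -1.813]), np.float64(1.19))
bowl [776.  84.  55.]
jar [715. -71.  85.]
sauce [ 731. -226.  190.]
```

```bash
python3 - <<'E'
from h import *
T=manip.get_image("top");S=manip.get_image("side")
def tri(a,b):
    P=[]
    for d in(T,S):
        M=np.array(d["pose"]);R=M[:3,:3].T;P.append(d["intrinsics"]@np.c_[R,-R@M[:3,3]])
    X=cv2.triangulatePoints(P[0],P[1],np.array(a,float),np.array(b,float));return (X[:3]/X[3]).ravel().round()
print("d2",tri((404,171),(392,222)),"d3",tri((464,210),(404,290)),"d1",tri((398,242),(324,277)))
E
```

```text
d2 [ 592. -309.  193.] d3 [ 522. -404.  190.] d1 [ 477. -303.  144.]
```

{"op": "step_arm", "data": {
  "rows": "0 0 0 0 0 -0.052; 0 0 0 0 0 -0.052; 0 0 0 0 0 -0.052",
  "claw": 0
}}

```text
time: 0.55
position: [249.0, 627.4, 218.6]
eef_rot: [[-0.978, 0.211, -0.0], [0.211, 0.978, -0.0], [0.0, -0.0, -1.0]]
wrist_force: [-0.4, 0.4, -0.2]
grip_width: 77.3
grip_force: 0.0
```

{"op": "step_arm", "data": {
  "rows": "-0.975 -0.76 0 0 0 0; -0.975 -0.76 0 0 0 0; -0.975 -0.76 0 0 0 0; -0.975 -0.76 0 0 0 0; -0.975 -0.76 0 0 0 0"
}}

```text
time: 0.97
position: [329.2, 531.3, 219.0]
eef_rot: [[-0.976, 0.217, 0.0], [0.217, 0.976, 0.001], [-0.0, 0.001, -1.0]]
wrist_force: [0.1, 0.2, -0.6]
grip_width: 44.4
grip_force: 0.0
```

{"op": "step_arm", "data": {
  "rows": "-0.975 -0.76 0 0 0 0; -0.975 -0.76 0 0 0 0; -0.975 -0.76 0 0 0 0; -0.975 -0.76 0 0 0 0; -0.975 -0.76 0 0 0 0"
}}

```text
time: 1.38
position: [407.7, 437.1, 218.7]
eef_rot: [[-0.976, 0.216, -0.0], [0.216, 0.976, 0.0], [0.0, 0.0, -1.0]]
wrist_force: [-1.2, 0.4, -0.1]
grip_width: 10.8
grip_force: 0.0
```

{"op": "step_arm", "data": {
  "rows": "-0.975 -0.76 0 0 0 0; -0.975 -0.76 0 0 0 0; -0.975 -0.76 0 0 0 0; -0.975 -0.76 0 0 0 0; -0.975 -0.76 0 0 0 0"
}}

```text
time: 1.8
position: [486.5, 342.7, 218.4]
eef_rot: [[-0.977, 0.215, -0.0], [0.215, 0.977, 0.0], [0.001, 0.0, -1.0]]
wrist_force: [0.1, -0.3, -0.1]
grip_width: 0.5
grip_force: 0.0
```

{"op": "step_arm", "data": {
  "rows": "-0.975 -0.76 0 0 0 0; -0.975 -0.76 0 0 0 0; -0.975 -0.76 0 0 0 0; -0.975 -0.76 0 0 0 0; -0.975 -0.76 0 0 0 0"
}}

```text
time: 2.22
position: [565.5, 248.2, 218.2]
eef_rot: [[-0.977, 0.214, -0.001], [0.214, 0.977, 0.0], [0.001, 0.0, -1.0]]
wrist_force: [-0.8, -0.1, -0.7]
grip_width: 0.5
grip_force: 0.0
```

{"op": "step_arm", "data": {
  "rows": "0 0 0.82 0 0 0; 0 0 0.82 0 0 0; 0 0 0.82 0 0 0; 0 0 0.82 0 0 0"
}}

```text
time: 2.55
position: [563.7, 249.1, 135.7]
eef_rot: [[-0.978, 0.211, -0.003], [0.211, 0.978, -0.001], [0.003, -0.002, -1.0]]
wrist_force: [0.7, -0.0, 1.4]
grip_width: 0.3
grip_force: 0.0
```

{"op": "step_arm", "data": {
  "rows": "0 0 0.81 0 0 0; 0 0 0.81 0 0 0; 0 0 0.81 0 0 0; 0 0 0.81 0 0 0; 0 0 0.81 0 0 0"
}}

```text
time: 2.97
position: [566.6, 248.5, 59.6]
eef_rot: [[-0.977, 0.212, 0.003], [0.212, 0.977, 0.001], [-0.003, 0.002, -1.0]]
wrist_force: [0.1, 0.7, -0.1]
grip_width: 0.2
grip_force: 0.0
```

{"op": "step_arm", "data": {
  "rows": "0 -0.05 0 0 0 0; 0 -0.1 0 0 0 0; 0 -0.15 0 0 0 0; 0 -0.2 0 0 0 0; 0 -0.25 0 0 0 0"
}}

```text
time: 3.38
position: [560.2, 222.4, 56.4]
eef_rot: [[-0.977, 0.213, 0.001], [0.213, 0.977, 0.0], [-0.001, 0.001, -1.0]]
wrist_force: [0.6, 1.0, 1.2]
grip_width: 0.6
grip_force: 0.7
```

{"op": "step_arm", "data": {
  "rows": "0 -0.03 0 0 0 0; 0 -0.06 0 0 0 0; 0 -0.09 0 0 0 0; 0 -0.12 0 0 0 0; 0 -0.15 0 0 0 0"
}}

```text
time: 3.8
position: [556.8, 208.1, 55.6]
eef_rot: [[-0.977, 0.213, -0.0], [0.213, 0.977, -0.0], [0.0, -0.0, -1.0]]
wrist_force: [0.4, 0.7, 1.1]
grip_width: 0.3
grip_force: 0.6
```

{"op": "step_arm", "data": {
  "rows": "0 -0.01 0 0 0 0; 0 -0.02 0 0 0 0; 0 -0.03 0 0 0 0; 0 -0.03 0 0 0 0"
}}

```text
time: 4.13
position: [556.1, 205.2, 55.6]
eef_rot: [[-0.977, 0.213, -0.0], [0.213, 0.977, -0.0], [0.0, -0.0, -1.0]]
wrist_force: [-1.1, -0.2, 0.1]
grip_width: 0.2
grip_force: 0.0
```

```bash
cat > gap.py <<'E'
from h import *
T=manip.get_image("top");S=manip.get_image("side")
# sample brightness profile along riser y across the gap, z=100, at several x; print dark width
o=np.array([526.9,66.3]);yx=np.array([.977,-.2125]);yy=np.array([.2125,.977])
for d in (T,):
    M=np.array(d["pose"]);R=M[:3,:3].T
    g=cv2.cvtColor(d["color"],cv2.COLOR_RGB2GRAY)
    for xs in (range(-80,-50,4),range(50,80,4)):
        ys=np.arange(85,135,.5);pr=[]
        for x in xs:
            W=np.c_[o+x*yx+ys[:,None]*yy,np.full(len(ys),100.)]
            p=(W-M[:3,3])@R.T@d["intrinsics"].T;p=(p[:,:2]/p[:,2:]).astype(np.float32)
            pr.append(cv2.remap(g,p[:,:1],p[:,1:],1).ravel())
        print(np.mean(pr,0)[::4].round().astype(int).tolist())
cv2.imwrite("pics/gap.png",cv2.resize(np.hstack([T["color"][150:290,90:230],S["color"][90:230,160:300]])[:,:,::-1],(800,400),interpolation=2))
s=manip.state();print(s["position"],s["wrist_force"])
E
python3 gap.py
```

```text
[92, 92, 93, 92, 90, 86, 80, 73, 64, 57, 52, 50, 48, 48, 48, 48, 48, 47, 47, 48, 48, 48, 48, 47, 47]
[203, 203, 203, 203, 203, 203, 200, 182, 134, 95, 112, 164, 195, 202, 202, 202, 202, 202, 201, 197, 179, 157, 148, 146, 146]
[556.12563797 205.34288216  55.53856153] [ 0.52008467  0.35254093 -0.44241676]
```

View pics/gap.png

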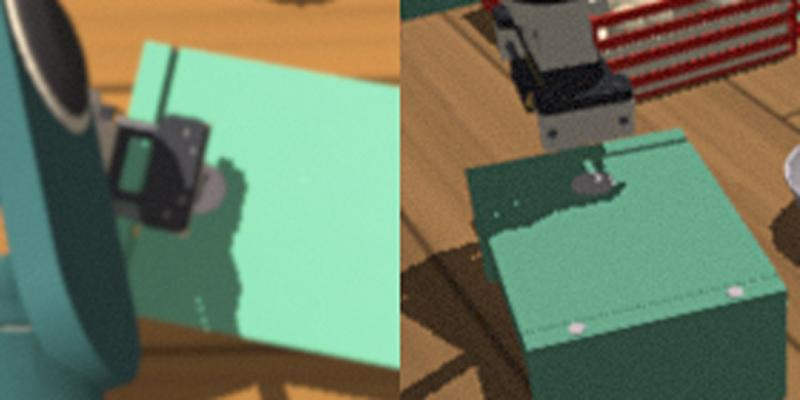

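The picture shows the panel moved most of the way in, leaving a gap of about 6 mm. I'll keep pushing in small steps.

{"op": "step_arm", "data": {
  "rows": "0 -0.01 0 0 0 0; 0 -0.02 0 0 0 0; 0 -0.03 0 0 0 0; 0 -0.03 0 0 0 0; 0 -0.03 0 0 0 0"
}}

```text
time: 4.65
position: [555.6, 202.3, 55.6]
eef_rot: [[-0.977, 0.213, -0.0], [0.213, 0.977, -0.0], [0.0, -0.0, -1.0]]
wrist_force: [-0.9, -0.4, -1.3]
grip_width: 0.4
grip_force: 0.0
```

```bash
python3 gap.py
```

```text
[92, 92, 91, 88, 83, 76, 70, 64, 57, 52, 49, 48, 48, 47, 48, 47, 48, 47, 47, 47, 48, 47, 47, 48, 48]
[203, 203, 203, 203, 203, 203, 200, 181, 143, 145, 182, 200, 202, 202, 202, 202, 202, 200, 190, 167, 151, 148, 147, 147, 147]
[555.61701389 202.39240524  55.70060436] [-0.794139   -0.35354923 -0.33222743]
```

{"op": "step_arm", "data": {
  "rows": "0 -0.01 0 0 0 0; 0 -0.02 0 0 0 0; 0 -0.02 0 0 0 0; 0 -0.02 0 0 0 0; 0 -0.02 0 0 0 0"
}}

```text
time: 5.17
position: [555.2, 200.5, 55.7]
eef_rot: [[-0.977, 0.213, 0.0], [0.213, 0.977, 0.0], [-0.0, 0.0, -1.0]]
wrist_force: [0.3, 1.1, 0.3]
grip_width: 0.1
grip_force: 0.7
```

```bash
python3 gap.py
```

```text
[92, 91, 87, 82, 76, 70, 64, 57, 52, 49, 47, 47, 47, 47, 47, 48, 47, 46, 47, 46, 47, 47, 47, 47, 50]
[203, 203, 203, 203, 203, 203, 200, 186, 171, 185, 199, 202, 202, 202, 202, 202, 201, 192, 169, 152, 148, 147, 147, 147, 147]
[555.17533445 200.46724962  55.66228679] [-0.0803211   1.33861491  0.53776431]
```

{"op": "step_arm", "data": {
  "rows": "0 0.02 0 0 0 0; 0 0.04 0 0 0 0; 0 0.15 0 0 0 0; 0 0.3 0 0 0 0; 0 0.3 0 0 0 0"
}}

```text
time: 5.68
position: [562.0, 232.3, 55.7]
eef_rot: [[-0.977, 0.212, 0.0], [0.212, 0.977, 0.001], [-0.0, 0.001, -1.0]]
wrist_force: [1.0, -0.6, 0.8]
grip_width: 0.4
grip_force: 0.0
```

{"op": "step_arm", "data": {
  "rows": "0 0 -0.8 0 0 0; 0 0 -0.8 0 0 0; 0 0 -0.8 0 0 0; 0 0 -0.8 0 0 0",
  "claw": 50
}}

```text
time: 6.02
position: [562.6, 230.8, 138.1]
eef_rot: [[-0.977, 0.212, 0.004], [0.212, 0.977, 0.001], [-0.003, 0.002, -1.0]]
wrist_force: [-0.5, -0.6, -0.2]
grip_width: 22.4
grip_force: 0.0
```

{"op": "step_arm", "data": {
  "rows": "0 0 -0.8 0 0 -0.129; 0 0 -0.8 0 0 -0.129; 0 0 -0.8 0 0 -0.129; 0 0 -0.8 0 0 -0.129; 0 0 -0.8 0 0 -0.129"
}}

```text
time: 6.43
position: [561.4, 230.1, 214.7]
eef_rot: [[-0.981, -0.192, -0.001], [-0.192, 0.981, -0.0], [0.001, -0.0, -1.0]]
wrist_force: [-0.4, -0.2, -0.7]
grip_width: 46.0
grip_force: 0.0
```

{"op": "step_arm", "data": {
  "rows": "0.307 -0.845 0 0 0 0; 0.307 -0.845 0 0 0 0; 0.307 -0.845 0 0 0 0; 0.307 -0.845 0 0 0 0"
}}

```text
time: 6.77
position: [547.0, 139.3, 214.6]
eef_rot: [[-0.983, -0.186, -0.001], [-0.186, 0.983, -0.0], [0.001, -0.0, -1.0]]
wrist_force: [-0.4, 0.0, 0.4]
grip_width: 46.4
grip_force: 0.0
```

{"op": "step_arm", "data": {
  "rows": "0.307 -0.845 0 0 0 0; 0.307 -0.845 0 0 0 0; 0.307 -0.845 0 0 0 0; 0.307 -0.845 0 0 0 0"
}}

```text
time: 7.1
position: [533.3, 51.3, 215.0]
eef_rot: [[-0.982, -0.186, -0.001], [-0.186, 0.982, 0.0], [0.001, 0.0, -1.0]]
wrist_force: [-0.5, 0.3, 0.5]
grip_width: 46.6
grip_force: 0.0
```

```bash
sed -i 's/pics.gap.png/pics\/gap2.png/' gap.py; python3 gap.py
```

```text
[200, 200, 200, 200, 200, 200, 197, 178, 146, 154, 186, 198, 199, 199, 199, 198, 198, 196, 185, 169, 160, 158, 157, 156, 154]
[100, 100, 100, 101, 101, 102, 102, 101, 102, 102, 103, 103, 104, 103, 104, 104, 104, 105, 104, 105, 106, 105, 106, 107, 106]
[533.55231015  53.19608831 215.1362266 ] [ 0.39221003 -0.58715203  1.39109863]
```

{"op": "step_arm", "data": {
  "rows": "0.307 -0.845 0 0 0 0; 0.307 -0.845 0 0 0 0; 0.307 -0.845 0 0 0 0; 0.307 -0.845 0 0 0 0"
}}

```text
time: 7.53
position: [519.4, -36.9, 215.4]
eef_rot: [[-0.982, -0.188, -0.0], [-0.188, 0.982, 0.0], [0.0, 0.0, -1.0]]
wrist_force: [-0.0, -0.0, -0.8]
grip_width: 46.1
grip_force: 0.0
```

{"op": "step_arm", "data": {
  "rows": "0.307 -0.845 0 0 0 0; 0.307 -0.845 0 0 0 0; 0.307 -0.845 0 0 0 0; 0.307 -0.845 0 0 0 0"
}}

```text
time: 7.87
position: [505.5, -125.4, 215.3]
eef_rot: [[-0.982, -0.188, -0.0], [-0.188, 0.982, 0.0], [0.0, 0.001, -1.0]]
wrist_force: [0.9, -0.0, -0.1]
grip_width: 46.5
grip_force: 0.0
```

{"op": "step_arm", "data": {
  "rows": "0.307 -0.845 0 0 0 0; 0.307 -0.845 0 0 0 0; 0.307 -0.845 0 0 0 0; 0.307 -0.845 0 0 0 0"
}}

```text
time: 8.2
position: [491.6, -213.9, 215.2]
eef_rot: [[-0.982, -0.189, -0.0], [-0.189, 0.982, 0.001], [0.0, 0.001, -1.0]]
wrist_force: [0.2, -0.7, -0.9]
grip_width: 46.9
grip_force: 0.0
```

{"op": "step_arm", "data": {
  "rows": "0.307 -0.845 0 0 0 0; 0.307 -0.845 0 0 0 0; 0.307 -0.845 0 0 0 0; 0.307 -0.845 0 0 0 0; 0.307 -0.845 0 0 0 0"
}}

```text
time: 8.62
position: [477.8, -301.1, 215.4]
eef_rot: [[-0.982, -0.19, -0.0], [-0.19, 0.982, 0.001], [-0.0, 0.001, -1.0]]
wrist_force: [-0.2, 0.4, 0.4]
grip_width: 46.4
grip_force: 0.0
```

```bash
python3 - <<'E'
from cell import manip
s=manip.state();print(s["position"],s["eef_rot"])
E
```

```text
[ 477.83573738 -301.07353498  215.40650875] [[-9.81716286e-01 -1.90349980e-01 -1.37161172e-04]
 [-1.90350025e-01  9.81715854e-01  9.22235219e-04]
 [-4.08941587e-05  9.31481967e-04 -9.99999565e-01]]
```

{"op": "step_arm", "data": {
  "rows": "0 0 0.4 0 0 0; 0 0 0.8 0 0 0; 0 0 0.8 0 0 0; 0 0 0.8 0 0 0"
}}

```text
time: 8.95
position: [477.0, -300.7, 135.0]
eef_rot: [[-0.981, -0.191, -0.002], [-0.191, 0.981, 0.002], [0.002, 0.002, -1.0]]
wrist_force: [0.4, -0.2, 0.9]
grip_width: 46.7
grip_force: 0.0
```

{"op": "step_arm", "data": {
  "rows": "0 0 0.12 0 0 0; 0 0 0.24 0 0 0; 0 0 0.24 0 0 0; 0 0 0.24 0 0 0; 0 0 0.24 0 0 0"
}}

```text
time: 9.37
position: [477.1, -303.1, 112.4]
eef_rot: [[-0.982, -0.19, 0.001], [-0.19, 0.982, -0.0], [-0.001, -0.001, -1.0]]
wrist_force: [0.4, -0.3, 0.7]
grip_width: 46.6
grip_force: 0.0
```

{"op": "step_arm", "data": {
  "rows": "0 0 0 0 0 0; 0 0 0 0 0 0; 0 0 0 0 0 0; 0 0 0 0 0 0; 0 0 0 0 0 0",
  "claw": 0,
  "grip_force": 12
}}

```text
time: 9.78
position: [476.9, -303.0, 111.9]
eef_rot: [[-0.982, -0.19, 0.0], [-0.19, 0.982, -0.0], [-0.0, -0.0, -1.0]]
wrist_force: [-1.0, 0.7, 2.9]
grip_width: 26.7
grip_force: 10.8
```

{"op": "step_arm", "data": {
  "rows": "0 0 0 0 0 0; 0 0 0 0 0 0; 0 0 0 0 0 0; 0 0 0 0 0 0",
  "grip_force": 50
}}

```text
time: 10.12
position: [477.0, -303.0, 111.9]
eef_rot: [[-0.982, -0.19, 0.0], [-0.19, 0.982, -0.0], [-0.0, -0.0, -1.0]]
wrist_force: [-0.5, 0.1, 5.3]
grip_width: 25.5
grip_force: 44.9
```

```bash
python3 - <<'E'
from h import *
T=manip.get_image("top");S=manip.get_image("side")
a=cv2.resize(T["color"][195:295,340:440],(400,400),interpolation=2);b=cv2.resize(S["color"][230:380,260:410],(400,400),interpolation=2)
cv2.imwrite("pics/grip.png",np.hstack([a,b])[:,:,::-1])
s=manip.state();print(s["position"],s["eef_rot"],s["wrist_force"],s["ft_torque"])
E
```

```text
[ 476.95571202 -303.02312585  111.88870215] [[-9.81846788e-01 -1.89675521e-01  2.84754976e-04]
 [-1.89675579e-01  9.81846799e-01 -1.92835745e-04]
 [-2.43009541e-04 -2.43346222e-04 -9.99999941e-01]] [-1.15484598  1.40108795  4.84131469] [0.22172051 0.13581702 0.08923911]
```

View pics/grip.png

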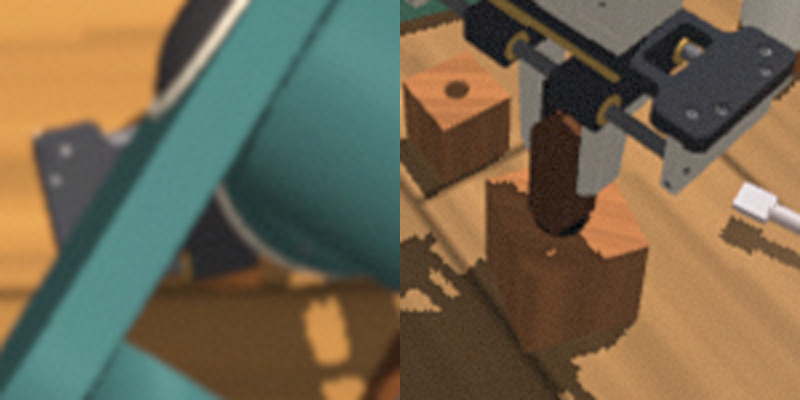

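{"op": "step_arm", "data": {
  "rows": "0 0 -0.2 0 0 0; 0 0 -0.4 0 0 0; 0 0 -0.6 0 0 0; 0 0 -0.6 0 0 0"
}}

```text
time: 10.55
position: [477.7, -303.6, 175.2]
eef_rot: [[-0.982, -0.19, 0.003], [-0.19, 0.982, -0.003], [-0.003, -0.003, -1.0]]
wrist_force: [0.9, -0.1, -0.2]
grip_width: 23.7
grip_force: 49.8
```

{"op": "step_arm", "data": {
  "rows": "0 0 -0.3 0 0 0; 0 0 -0.6 0 0 0; 0 0 -0.6 0 0 0; 0 0 -0.6 0 0 0; 0 0 -0.6 0 0 0",
  "grip_force": 55
}}

```text
time: 10.97
position: [476.6, -302.8, 229.9]
eef_rot: [[-0.982, -0.19, -0.001], [-0.19, 0.982, 0.001], [0.001, 0.001, -1.0]]
wrist_force: [0.5, -0.3, -1.7]
grip_width: 23.8
grip_force: 54.8
```

```bash
python3 - <<'E'
from h import *
S=manip.get_image("side");T=manip.get_image("top")
s=manip.state();print(s["position"],s["wrist_force"],s["ft_torque"],s["grip_width"],s["grip_force"])
a=cv2.resize(S["color"][150:300,260:380],(480,600),interpolation=2)
cv2.imwrite("pics/lift.png",a[:,:,::-1])
def pj(d,p):
    M=np.array(d["pose"]);q=d["intrinsics"]@(M[:3,:3].T@(np.array(p)-M[:3,3]));return q[:2]/q[2]
p=s["position"]
# predicted handle bottom (z-18-35.. ) and blade end
for dz in (0,19-19-35-1,-99-0+1):print(dz,pj(S,[p[0],p[1],p[2]+dz]))
E
```

```text
[ 476.44644711 -302.70008927  229.62838927] [-0.65114509 -0.35633514 -1.76127859] [ 0.07658914 -0.02706907 -0.01799628] 23.562938481626258 54.84507858753204
0 [325.70139419 230.7355403 ]
-36 [324.16862541 251.39670587]
-98 [321.81872652 283.07248801]
```

View pics/lift.png

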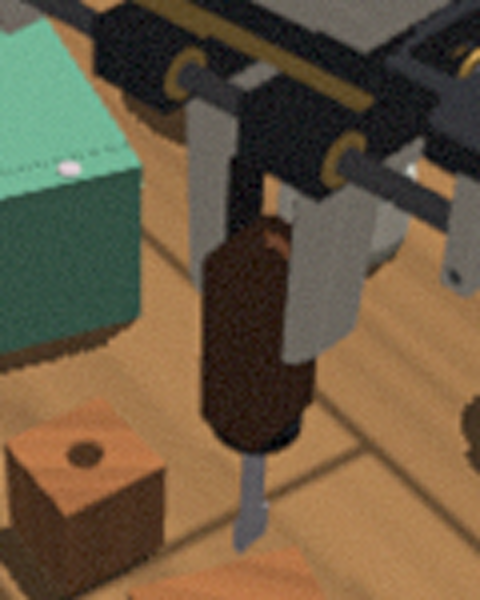

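The blade end is near (323,286) in the side picture, with the driver held upright and square at 23.6 mm width. Next: turn it to the slot's angle and carry it over the cam.

{"op": "step_arm", "data": {
  "rows": "0 0 0 0 0 0.1775; 0 0 0 0 0 0.1775; 0 0 0 0 0 0.1775; 0 0 0 0 0 0.1775; 0 0 0 0 0 0.1775"
}}

```text
time: 11.48
position: [476.6, -302.8, 230.1]
eef_rot: [[-0.931, 0.366, -0.002], [0.366, 0.931, 0.001], [0.002, 0.0, -1.0]]
wrist_force: [1.1, -0.7, -1.3]
grip_width: 23.5
grip_force: 54.8
```

{"op": "step_arm", "data": {
  "rows": "0.19 0.857 0 0 0 0; 0.19 0.857 0 0 0 0; 0.19 0.857 0 0 0 0; 0.19 0.857 0 0 0 0"
}}

```text
time: 11.82
position: [489.9, -214.2, 230.7]
eef_rot: [[-0.934, 0.356, -0.001], [0.356, 0.934, 0.001], [0.001, 0.0, -1.0]]
wrist_force: [-0.1, 0.1, -1.8]
grip_width: 23.4
grip_force: 54.8
```

{"op": "step_arm", "data": {
  "rows": "0.19 0.857 0 0 0 0; 0.19 0.857 0 0 0 0; 0.19 0.857 0 0 0 0; 0.19 0.857 0 0 0 0"
}}

```text
time: 12.15
position: [503.0, -128.4, 230.9]
eef_rot: [[-0.934, 0.356, -0.001], [0.356, 0.934, 0.0], [0.001, -0.0, -1.0]]
wrist_force: [0.2, -0.6, -2.5]
grip_width: 23.8
grip_force: 54.8
```

{"op": "step_arm", "data": {
  "rows": "0.19 0.857 0 0 0 0; 0.19 0.857 0 0 0 0; 0.19 0.857 0 0 0 0; 0.19 0.857 0 0 0 0"
}}

```text
time: 12.48
position: [516.1, -42.3, 231.1]
eef_rot: [[-0.934, 0.357, -0.001], [0.357, 0.934, -0.0], [0.001, -0.0, -1.0]]
wrist_force: [-0.2, -0.8, -0.9]
grip_width: 23.7
grip_force: 54.8
```

{"op": "step_arm", "data": {
  "rows": "0.19 0.857 0 0 0 0; 0.19 0.857 0 0 0 0; 0.19 0.857 0 0 0 0; 0.19 0.857 0 0 0 0"
}}

```text
time: 12.82
position: [529.2, 44.1, 231.1]
eef_rot: [[-0.934, 0.358, -0.001], [0.358, 0.934, -0.0], [0.001, -0.001, -1.0]]
wrist_force: [0.2, -0.2, -1.0]
grip_width: 23.9
grip_force: 54.8
```

{"op": "step_arm", "data": {
  "rows": "0.1 0.5 0 0 0 0; 0.19 0.857 0 0 0 0; 0.19 0.857 0 0 0 0; 0.19 0.857 0 0 0 0; 0.19 0.857 0 0 0 0"
}}

```text
time: 13.23
position: [542.2, 129.2, 231.3]
eef_rot: [[-0.933, 0.359, -0.001], [0.359, 0.933, -0.001], [0.0, -0.001, -1.0]]
wrist_force: [0.2, 0.0, -0.9]
grip_width: 24.1
grip_force: 54.8
```

{"op": "step_arm", "data": {
  "rows": "0 0 0.08 0 0 0; 0 0 0.16 0 0 0; 0 0 0.16 0 0 0; 0 0 0.16 0 0 0; 0 0 0.16 0 0 0"
}}

```text
time: 13.65
position: [541.8, 130.6, 215.7]
eef_rot: [[-0.933, 0.359, -0.0], [0.359, 0.933, -0.0], [0.0, -0.0, -1.0]]
wrist_force: [-0.6, 0.6, -1.2]
grip_width: 23.7
grip_force: 54.8
```

```bash
cat > look.py <<'E'
import sys
from h import *
S=manip.get_image("side")
s=manip.state();p=s["position"];R=np.array(s["eef_rot"]);print(p.round(2) if hasattr(p,'round') else p,"yaw_y",np.degrees(np.arctan2(R[1,1],R[0,1])).round(2),"F",np.round(s["wrist_force"],1),"T",np.round(s["ft_torque"],2),s["grip_width"])
M=np.array(S["pose"])
def pj(q):
    q=S["intrinsics"]@(M[:3,:3].T@(np.array(q)-M[:3,3]));return (q[:2]/q[2]).round(1)
print("tip pred",pj([p[0],p[1],p[2]-100]),"cam",pj([541.5,130.9,100]))
cv2.imwrite(sys.argv[1],cv2.resize(S["color"][115:185,185:275],(720,560),interpolation=2)[:,:,::-1])
E
python3 look.py pics/cam1.png
```

```text
[541.92 130.78 215.88] yaw_y 68.96 F [ 0.8  0.6 -0.9] T [ 0.07  0.02 -0.09] 23.897620876379708
tip pred [226.2 147.4] cam [226.7 153.6]
```

View pics/cam1.png

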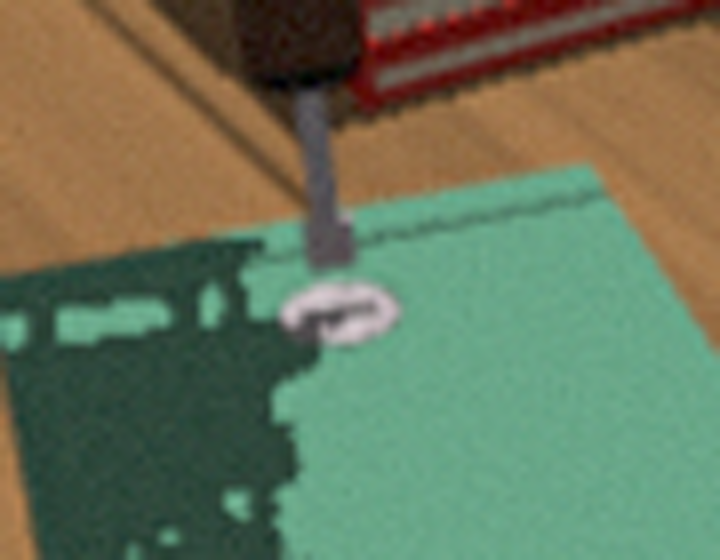

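The blade end is at (226.4,148.1) and the disc centre at (227.5,154.3), so it is about 1 mm off along the slot and well aligned across it. I'll lower it gently.

{"op": "step_arm", "data": {
  "rows": "-0.01 0 0.05 0 0 0; -0.01 0 0.1 0 0 0; -0.01 0 0.13 0 0 0; -0.01 0 0.13 0 0 0; -0.01 0 0.13 0 0 0"
}}

```text
time: 14.12
position: [542.7, 130.8, 202.3]
eef_rot: [[-0.934, 0.359, -0.001], [0.359, 0.934, -0.0], [0.0, -0.0, -1.0]]
wrist_force: [-0.1, -0.3, -1.6]
grip_width: 23.1
grip_force: 54.8
```

{"op": "step_arm", "data": {
  "rows": "0 0 0.005 0 0 0; 0 0 0.01 0 0 0; 0 0 0.015 0 0 0; 0 0 0.02 0 0 0; 0 0 0.02 0 0 0"
}}

```text
time: 14.53
position: [542.8, 130.8, 200.6]
eef_rot: [[-0.933, 0.359, 0.0], [0.359, 0.933, -0.0], [-0.0, -0.0, -1.0]]
wrist_force: [0.7, 0.7, -1.4]
grip_width: 23.8
grip_force: 54.8
```

{"op": "step_arm", "data": {
  "rows": "0 0 0.005 0 0 0; 0 0 0.01 0 0 0; 0 0 0.015 0 0 0; 0 0 0.015 0 0 0"
}}

```text
time: 14.87
position: [542.8, 130.7, 199.0]
eef_rot: [[-0.933, 0.359, -0.0], [0.359, 0.933, -0.0], [0.0, -0.0, -1.0]]
wrist_force: [-0.7, -0.2, -1.7]
grip_width: 23.4
grip_force: 54.8
```

{"op": "step_arm", "data": {
  "rows": "0 0 0.005 0 0 0; 0 0 0.01 0 0 0; 0 0 0.01 0 0 0"
}}

```text
time: 15.12
position: [542.8, 130.8, 198.0]
eef_rot: [[-0.933, 0.359, -0.0], [0.359, 0.933, -0.0], [0.0, -0.0, -1.0]]
wrist_force: [0.4, 0.7, -2.4]
grip_width: 23.3
grip_force: 54.8
```

{"op": "step_arm", "data": {
  "rows": "0 0 0.005 0 0 0; 0 0 0.01 0 0 0; 0 0 0.01 0 0 0"
}}

```text
time: 15.37
position: [542.7, 130.8, 197.0]
eef_rot: [[-0.933, 0.359, -0.0], [0.359, 0.933, -0.0], [0.0, -0.0, -1.0]]
wrist_force: [-0.8, -0.8, -0.7]
grip_width: 23.6
grip_force: 54.8
```

It has gone below the disc's top with no force, so the blade is in the slot.

{"op": "step_arm", "data": {
  "rows": "0 0 0.005 0 0 0; 0 0 0.01 0 0 0; 0 0 0.01 0 0 0"
}}

```text
time: 15.62
position: [542.7, 130.7, 196.0]
eef_rot: [[-0.933, 0.359, -0.0], [0.359, 0.933, -0.0], [0.0, -0.0, -1.0]]
wrist_force: [-0.4, 0.2, -1.7]
grip_width: 23.6
grip_force: 54.8
```

{"op": "step_arm", "data": {
  "rows": "0 0 0.005 0 0 0; 0 0 0.01 0 0 0; 0 0 0.015 0 0 0; 0 0 0.015 0 0 0"
}}

```text
time: 15.95
position: [542.7, 130.8, 194.5]
eef_rot: [[-0.933, 0.359, -0.0], [0.359, 0.933, -0.0], [0.0, -0.0, -1.0]]
wrist_force: [-0.4, -1.4, -2.1]
grip_width: 23.4
grip_force: 54.8
```

{"op": "step_arm", "data": {
  "rows": "0 0 0.004 0 0 0; 0 0 0.008 0 0 0; 0 0 0.008 0 0 0"
}}

```text
time: 16.2
position: [542.8, 130.8, 193.7]
eef_rot: [[-0.933, 0.359, -0.0], [0.359, 0.933, -0.0], [0.0, -0.0, -1.0]]
wrist_force: [-0.6, 0.7, -1.3]
grip_width: 24.0
grip_force: 54.8
```

{"op": "step_arm", "data": {
  "rows": "0 0 0 0 0 0.022; 0 0 0 0 0 0.044; 0 0 0 0 0 0.066; 0 0 0 0 0 0.088; 0 0 0 0 0 0.11"
}}

```text
time: 16.62
position: [542.7, 130.6, 193.8]
eef_rot: [[-0.755, 0.656, -0.0], [0.656, 0.755, -0.0], [-0.0, -0.001, -1.0]]
wrist_force: [-2.0, -2.3, -1.4]
grip_width: 23.6
grip_force: 54.8
```

{"op": "step_arm", "data": {
  "rows": "0 0 0 0 0 0.022; 0 0 0 0 0 0.044; 0 0 0 0 0 0.066; 0 0 0 0 0 0.066"
}}

```text
time: 16.95
position: [542.5, 130.5, 193.8]
eef_rot: [[-0.603, 0.798, -0.001], [0.798, 0.603, -0.001], [-0.0, -0.001, -1.0]]
wrist_force: [-2.9, -3.2, -0.5]
grip_width: 23.8
grip_force: 54.9
```

```bash
python3 look.py pics/cam2.png
```

```text
[542.56 130.47 193.79] yaw_y 37.36 F [-3.5 -2.8 -0.7] T [-0.82  0.75  0.05] 23.572506234307077
tip pred [227.5 156. ] cam [226.7 153.6]
```

{"op": "step_arm", "data": {
  "rows": "0 -0.005 0 0 0 0.01; 0 -0.01 0 0 0 0.03; 0 -0.01 0 0 0 0.05; 0 -0.01 0 0 0 0.07; 0 -0.01 0 0 0 0.07"
}}

```text
time: 17.42
position: [541.9, 130.0, 193.8]
eef_rot: [[-0.417, 0.909, -0.0], [0.909, 0.417, -0.0], [-0.0, -0.0, -1.0]]
wrist_force: [-1.1, -2.5, -0.6]
grip_width: 24.1
grip_force: 54.9
```

```bash
python3 look.py pics/cam3.png
```

```text
[541.95 130.05 193.82] yaw_y 24.87 F [-0.7 -2.9 -1. ] T [-0.65  0.43  0.02] 23.790179789103217
tip pred [227.4 156.1] cam [226.7 153.6]
```

{"op": "step_arm", "data": {
  "rows": "-0.005 -0.002 0 0 0 0.02; -0.005 -0.002 0 0 0 0.04; -0.005 -0.002 0 0 0 0.06; -0.005 -0.002 0 0 0 0.08; -0.005 -0.002 0 0 0 0.08"
}}

```text
time: 17.88
position: [541.7, 129.7, 193.8]
eef_rot: [[-0.179, 0.984, -0.001], [0.984, 0.179, 0.0], [0.0, -0.001, -1.0]]
wrist_force: [-3.9, -1.0, -0.4]
grip_width: 24.0
grip_force: 54.9
```

```bash
python3 look.py pics/cam4.png
```

```text
[541.76 129.65 193.8 ] yaw_y 10.53 F [-3.9 -1.8 -0.5] T [-0.43  1.25  0.13] 23.690781852698862
tip pred [227.4 156.3] cam [226.7 153.6]
```

{"op": "step_arm", "data": {
  "rows": "0 0 0 0 0 0.02; 0 0 0 0 0 0.04; 0 0 0 0 0 0.06; 0 0 0 0 0 0.06; 0 0 0 0 0 0.06"
}}

```text
time: 18.35
position: [541.6, 129.7, 193.8]
eef_rot: [[0.004, 1.0, -0.001], [1.0, -0.004, 0.0], [0.0, -0.001, -1.0]]
wrist_force: [-5.5, -0.4, 0.6]
grip_width: 23.6
grip_force: 54.9
```

```bash
python3 look.py pics/cam5.png; python3 gap.py
```

```text
[541.59 129.66 193.75] yaw_y -0.22 F [-5.2 -0.8  1.2] T [-0.43  1.64  0.06] 24.14129907712838
tip pred [227.3 156.3] cam [226.7 153.6]
[47, 47, 46, 46, 47, 47, 50, 57, 67, 78, 89, 100, 110, 118, 121, 122, 122, 122, 122, 122, 123, 122, 122, 122, 122]
[203, 200, 186, 155, 114, 79, 61, 61, 68, 73, 74, 70, 62, 47, 35, 32, 33, 33, 34, 36, 37, 41, 46, 53, 61]
[541.6026796  129.67892372 193.78284267] [-5.1734054  -2.77738634  1.22313529]
```

{"op": "step_arm", "data": {
  "rows": "0 -0.005 0 0 0 0.01; 0 -0.01 0 0 0 0.02; 0 -0.01 0 0 0 0.035; 0 -0.01 0 0 0 0.035; 0 -0.01 0 0 0 0.035"
}}

```text
time: 18.92
position: [541.0, 129.6, 193.8]
eef_rot: [[0.114, 0.993, -0.0], [0.993, -0.114, -0.0], [-0.0, -0.0, -1.0]]
wrist_force: [-3.2, -1.2, -0.8]
grip_width: 23.9
grip_force: 54.9
```

```bash
python3 look.py pics/cam6.png; python3 - <<'E'
import cv2,numpy as np
for i in range(1,7):
    g=cv2.cvtColor(cv2.imread(f"pics/cam{i}.png"),cv2.COLOR_BGR2GRAY).astype(float)
    cols=range(420,560,4);v=[g[int(230-(c-450)*.27)-40:int(230-(c-450)*.27)+41,c] for c in cols]
    print(i,np.mean(v,0)[::6].round().astype(int).tolist())
E
```

```text
[540.97 129.65 193.81] yaw_y -6.58 F [-3.1 -1.5 -1.1] T [-0.46  0.91  0.05] 23.66386453973122
tip pred [227.1 156.4] cam [226.7 153.6]
1 [130, 140, 145, 146, 141, 129, 118, 125, 140, 145, 145, 145, 145, 144]
2 [130, 140, 145, 147, 142, 129, 119, 125, 140, 147, 145, 140, 136, 139]
3 [129, 140, 146, 147, 143, 129, 118, 125, 140, 146, 146, 146, 144, 140]
4 [127, 138, 145, 146, 143, 134, 124, 128, 140, 145, 145, 146, 145, 143]
5 [125, 135, 144, 147, 145, 141, 136, 136, 142, 145, 146, 142, 140, 137]
6 [124, 135, 143, 146, 145, 141, 137, 137, 142, 145, 145, 144, 140, 134]
```

{"op": "step_arm", "data": {
  "rows": "0 -0.005 0 0 0 0.01; 0 -0.005 0 0 0 0.018; 0 -0.005 0 0 0 0.018; 0 -0.005 0 0 0 0.018"
}}

```text
time: 19.3
position: [540.6, 129.6, 193.8]
eef_rot: [[0.172, 0.985, 0.0], [0.985, -0.172, -0.0], [-0.0, 0.0, -1.0]]
wrist_force: [-1.4, -1.7, -1.8]
grip_width: 23.5
grip_force: 54.9
```

{"op": "step_arm", "data": {
  "rows": "0 0 0 0 0 -0.01; 0 0 0 0 0 -0.025; 0 0 0 0 0 -0.025; 0 0 0 0 0 -0.025"
}}

```text
time: 19.63
position: [540.7, 129.8, 193.9]
eef_rot: [[0.096, 0.995, 0.0], [0.995, -0.096, 0.0], [0.0, 0.0, -1.0]]
wrist_force: [-0.7, 0.4, -1.0]
grip_width: 23.9
grip_force: 54.8
```

```bash
python3 look.py pics/cam7.png
```

```text
[540.65 129.81 193.9 ] yaw_y -5.56 F [-0.5 -0.6 -1.7] T [-0.07  0.14 -0.  ] 23.569325318577178
tip pred [226.9 156.3] cam [226.7 153.6]
```

View pics/cam7.png

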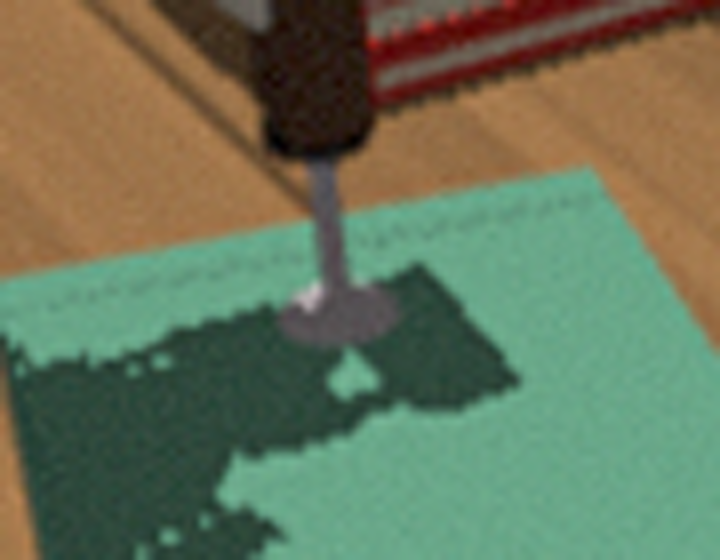

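The picture shows the gap closed to a faint seam like the finished end's, with the disc at (340,315) in the crop. I'll lift straight out and take the driver back.

{"op": "step_arm", "data": {
  "rows": "0 0 -0.03 0 0 0; 0 0 -0.06 0 0 0; 0 0 -0.1 0 0 0; 0 0 -0.14 0 0 0; 0 0 -0.14 0 0 0"
}}

```text
time: 20.1
position: [540.8, 129.8, 209.1]
eef_rot: [[0.097, 0.995, 0.001], [0.995, -0.097, 0.0], [0.0, 0.001, -1.0]]
wrist_force: [0.7, 0.6, -0.6]
grip_width: 23.4
grip_force: 54.8
```

{"op": "step_arm", "data": {
  "rows": "0 0 -0.15 0 0 0; 0 0 -0.24 0 0 0; 0 0 -0.24 0 0 0; 0 0 -0.24 0 0 0"
}}

```text
time: 20.43
position: [540.9, 129.7, 232.9]
eef_rot: [[0.096, 0.995, 0.002], [0.995, -0.096, 0.0], [0.0, 0.001, -1.0]]
wrist_force: [0.3, 1.0, -2.9]
grip_width: 23.8
grip_force: 54.8
```

{"op": "step_arm", "data": {
  "rows": "0 0 0 0 0 -0.197; 0 0 0 0 0 -0.197; 0 0 0 0 0 -0.197; 0 0 0 0 0 -0.197; 0 0 0 0 0 -0.197"
}}

```text
time: 20.85
position: [540.4, 129.7, 231.3]
eef_rot: [[-0.504, 0.864, -0.001], [0.864, 0.504, -0.0], [0.0, -0.001, -1.0]]
wrist_force: [-0.7, -0.7, -1.1]
grip_width: 23.4
grip_force: 54.8
```

{"op": "step_arm", "data": {
  "rows": "0 0 0 0 0 -0.197; 0 0 0 0 0 -0.197; 0 0 0 0 0 -0.197; 0 0 0 0 0 -0.197; 0 0 0 0 0 -0.197"
}}

```text
time: 21.27
position: [540.4, 129.7, 231.4]
eef_rot: [[-0.912, 0.411, -0.001], [0.411, 0.912, -0.0], [0.0, -0.0, -1.0]]
wrist_force: [0.2, 0.1, -0.4]
grip_width: 23.6
grip_force: 54.8
```

{"op": "step_arm", "data": {
  "rows": "0 0 0 0 0 -0.197; 0 0 0 0 0 -0.197; 0 0 0 0 0 -0.197; 0 0 0 0 0 -0.197; 0 0 0 0 0 -0.197"
}}

```text
time: 21.68
position: [540.4, 129.7, 231.3]
eef_rot: [[-0.981, -0.194, -0.001], [-0.194, 0.981, -0.0], [0.001, -0.0, -1.0]]
wrist_force: [-0.2, -0.0, -2.0]
grip_width: 23.7
grip_force: 54.8
```

```bash
python3 look.py pics/cam8.png; python3 gap.py
```

```text
[540.38 129.66 231.35] yaw_y 101.73 F [ 0.3  0.3 -2.3] T [ 0.03 -0.01 -0.02] 23.619782258642516
tip pred [225.1 141.5] cam [226.7 153.6]
[46, 46, 47, 47, 46, 46, 47, 47, 46, 47, 47, 46, 46, 47, 47, 46, 50, 56, 64, 75, 85, 94, 105, 113, 118]
[164, 181, 194, 199, 199, 194, 180, 158, 135, 120, 106, 84, 71, 70, 77, 83, 87, 88, 89, 85, 81, 81, 79, 67, 52]
[540.42100395 129.65298302 231.4744715 ] [-0.39706216  0.09149591 -1.39489116]
```

{"op": "step_arm", "data": {
  "rows": "0.296 -0.823 0 0 0 0; 0.296 -0.823 0 0 0 0; 0.296 -0.823 0 0 0 0; 0.296 -0.823 0 0 0 0"
}}

```text
time: 22.17
position: [526.7, 41.5, 231.9]
eef_rot: [[-0.983, -0.181, 0.0], [-0.181, 0.983, -0.0], [-0.0, -0.0, -1.0]]
wrist_force: [0.5, -0.4, -1.9]
grip_width: 23.3
grip_force: 54.8
```

{"op": "step_arm", "data": {
  "rows": "0.296 -0.823 0 0 0 0; 0.296 -0.823 0 0 0 0; 0.296 -0.823 0 0 0 0; 0.296 -0.823 0 0 0 0"
}}

```text
time: 22.5
position: [513.3, -44.1, 231.8]
eef_rot: [[-0.983, -0.183, 0.0], [-0.183, 0.983, 0.0], [-0.0, 0.0, -1.0]]
wrist_force: [1.2, 0.9, -2.1]
grip_width: 23.4
grip_force: 54.8
```

{"op": "step_arm", "data": {
  "rows": "0.296 -0.823 0 0 0 0; 0.296 -0.823 0 0 0 0; 0.296 -0.823 0 0 0 0; 0.296 -0.823 0 0 0 0"
}}

```text
time: 22.83
position: [499.9, -129.9, 231.6]
eef_rot: [[-0.983, -0.185, -0.0], [-0.185, 0.983, 0.0], [0.0, 0.0, -1.0]]
wrist_force: [-0.2, -0.5, -1.8]
grip_width: 23.8
grip_force: 54.8
```

{"op": "step_arm", "data": {
  "rows": "0.296 -0.823 0 0 0 0; 0.296 -0.823 0 0 0 0; 0.296 -0.823 0 0 0 0; 0.296 -0.823 0 0 0 0"
}}

```text
time: 23.17
position: [486.6, -215.9, 231.5]
eef_rot: [[-0.983, -0.186, -0.0], [-0.186, 0.983, 0.001], [0.0, 0.001, -1.0]]
wrist_force: [0.1, 1.4, -1.1]
grip_width: 23.8
grip_force: 54.8
```

{"op": "step_arm", "data": {
  "rows": "0.15 -0.412 0 0 0 0; 0.296 -0.823 0 0 0 0; 0.296 -0.823 0 0 0 0; 0.296 -0.823 0 0 0 0; 0.296 -0.823 0 0 0 0"
}}

```text
time: 23.58
position: [473.5, -300.6, 231.7]
eef_rot: [[-0.982, -0.188, -0.0], [-0.188, 0.982, 0.001], [-0.0, 0.001, -1.0]]
wrist_force: [-0.0, 1.5, -0.7]
grip_width: 23.8
grip_force: 54.8
```

```bash
python3 look.py pics/cam9.png; python3 - <<'E'
import cv2,numpy as np
for i in (7,9):
    g=cv2.cvtColor(cv2.imread(f"pics/cam{i}.png"),cv2.COLOR_BGR2GRAY).astype(float)
    v=[g[int(230-(c-450)*.27)-40:int(230-(c-450)*.27)+41,c] for c in range(420,560,4)]
    print(i,np.mean(v,0)[::6].round().astype(int).tolist())
E
```

```text
[ 473.48 -300.37  231.83] yaw_y 100.91 F [ 0.5 -0.5 -1.1] T [0.08 0.03 0.02] 23.58082377797634
tip pred [319.1 282.8] cam [226.7 153.6]
7 [124, 134, 143, 146, 145, 142, 137, 137, 143, 145, 145, 143, 139, 137]
9 [125, 137, 146, 150, 151, 146, 142, 143, 149, 152, 151, 151, 152, 152]
```

{"op": "step_arm", "data": {
  "rows": "-0.029 -0.032 0.2 0 0 0; -0.029 -0.032 0.4 0 0 0; -0.029 -0.032 0.5 0 0 0; -0.029 -0.032 0.5 0 0 0; -0.029 -0.032 0.5 0 0 0"
}}

```text
time: 24.05
position: [476.4, -303.9, 182.2]
eef_rot: [[-0.982, -0.189, -0.0], [-0.189, 0.982, 0.0], [0.0, 0.0, -1.0]]
wrist_force: [-1.0, 0.1, -1.5]
grip_width: 23.4
grip_force: 54.8
```

{"op": "step_arm", "data": {
  "rows": "0 0 0.04 0 0 0; 0 0 0.08 0 0 0; 0 0 0.12 0 0 0; 0 0 0.15 0 0 0; 0 0 0.15 0 0 0"
}}

```text
time: 24.47
position: [476.1, -304.8, 166.3]
eef_rot: [[-0.982, -0.188, 0.0], [-0.188, 0.982, 0.0], [-0.0, 0.0, -1.0]]
wrist_force: [2.2, 0.8, -2.1]
grip_width: 24.0
grip_force: 54.8
```

{"op": "step_arm", "data": {
  "rows": "-0.006 0.008 0 0 0 0; -0.012 0.016 0 0 0 0; -0.012 0.016 0.05 0 0 0; -0.012 0.016 0.1 0 0 0; -0.012 0.016 0.1 0 0 0"
}}

```text
time: 24.88
position: [476.5, -302.9, 155.5]
eef_rot: [[-0.982, -0.188, -0.001], [-0.188, 0.982, 0.001], [0.001, 0.001, -1.0]]
wrist_force: [0.0, 0.5, -1.0]
grip_width: 23.7
grip_force: 54.8
```

{"op": "step_arm", "data": {
  "rows": "0 0 0.1 0 0 0; 0 0 0.2 0 0 0; 0 0 0.3 0 0 0; 0 0 0.35 0 0 0; 0 0 0.35 0 0 0"
}}

```text
time: 25.3
position: [476.4, -302.7, 119.9]
eef_rot: [[-0.982, -0.188, -0.002], [-0.188, 0.982, 0.001], [0.002, 0.002, -1.0]]
wrist_force: [-0.1, -0.5, -3.0]
grip_width: 23.8
grip_force: 54.8
```

{"op": "step_arm", "data": {
  "rows": "0 0 0.03 0 0 0; 0 0 0.06 0 0 0; 0 0 0.075 0 0 0; 0 0 0.075 0 0 0; 0 0 0.075 0 0 0"
}}

```text
time: 25.72
position: [476.9, -303.2, 114.5]
eef_rot: [[-0.982, -0.188, 0.0], [-0.188, 0.982, -0.0], [-0.0, -0.0, -1.0]]
wrist_force: [-0.3, 0.0, -1.9]
grip_width: 22.9
grip_force: 54.8
```

Now about 2 mm lower until the collar seats, then I'll open the gripper.

{"op": "step_arm", "data": {
  "rows": "0 0 0.01 0 0 0; 0 0 0.02 0 0 0; 0 0 0.02 0 0 0; 0 0 0.02 0 0 0"
}}

```text
time: 26.05
position: [477.1, -303.2, 113.1]
eef_rot: [[-0.982, -0.188, 0.001], [-0.188, 0.982, -0.0], [-0.001, -0.001, -1.0]]
wrist_force: [0.2, 1.2, 5.7]
grip_width: 23.7
grip_force: 54.8
```

{"op": "step_arm", "data": {
  "rows": "0 0 0 0 0 0; 0 0 0 0 0 0; 0 0 0 0 0 0; 0 0 0 0 0 0; 0 0 0 0 0 0",
  "claw": 52
}}

```text
time: 26.47
position: [476.9, -303.1, 112.2]
eef_rot: [[-0.982, -0.188, -0.0], [-0.188, 0.982, 0.0], [0.0, 0.0, -1.0]]
wrist_force: [-0.4, 0.1, -0.3]
grip_width: 47.6
grip_force: 0.0
```

{"op": "step_arm", "data": {
  "rows": "0 0 -0.2 0 0 0; 0 0 -0.5 0 0 0; 0 0 -0.9 0 0 0; 0 0 -0.9 0 0 0; 0 0 -0.9 0 0 0"
}}

```text
time: 26.88
position: [477.6, -303.6, 204.7]
eef_rot: [[-0.982, -0.188, 0.003], [-0.188, 0.982, -0.002], [-0.003, -0.003, -1.0]]
wrist_force: [-0.1, 0.2, -1.2]
grip_width: 48.4
grip_force: 0.0
```

{"op": "step_arm", "data": {
  "rows": "0 0.4 -0.3 0 0 0; 0 0.8 -0.3 0 0 0; 0 0.9 -0.3 0 0 0; 0 0.9 -0.3 0 0 0; 0 0.9 -0.3 0 0 0"
}}

```text
time: 27.3
position: [459.9, -214.2, 231.4]
eef_rot: [[-0.982, -0.19, -0.001], [-0.19, 0.982, 0.0], [0.001, 0.0, -1.0]]
wrist_force: [-0.2, 0.1, 0.5]
grip_width: 48.6
grip_force: 0.0
```

{"op": "step_arm", "data": {
  "rows": "0 0.9 0 0 0 0; 0 0.9 0 0 0 0; 0 0.9 0 0 0 0; 0 0.9 0 0 0 0; 0 0.9 0 0 0 0"
}}

```text
time: 27.72
position: [443.3, -127.0, 231.7]
eef_rot: [[-0.982, -0.189, -0.001], [-0.189, 0.982, -0.0], [0.001, -0.0, -1.0]]
wrist_force: [0.4, -0.1, -0.3]
grip_width: 48.4
grip_force: 0.0
```

```bash
python3 - <<'E'
from h import *
T=manip.get_image("top");S=manip.get_image("side")
t=cv2.resize(T["color"],(400,300));s=cv2.resize(S["color"],(400,300))
a=cv2.resize(T["color"][215:275,350:430],(400,300),interpolation=2);b=cv2.resize(S["color"][250:340,270:390],(400,300),interpolation=2)
cv2.imwrite("pics/fin.png",np.vstack([np.hstack([t,s]),np.hstack([a,b])])[:,:,::-1])
E
```

```text
(no output)
```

View pics/fin.png

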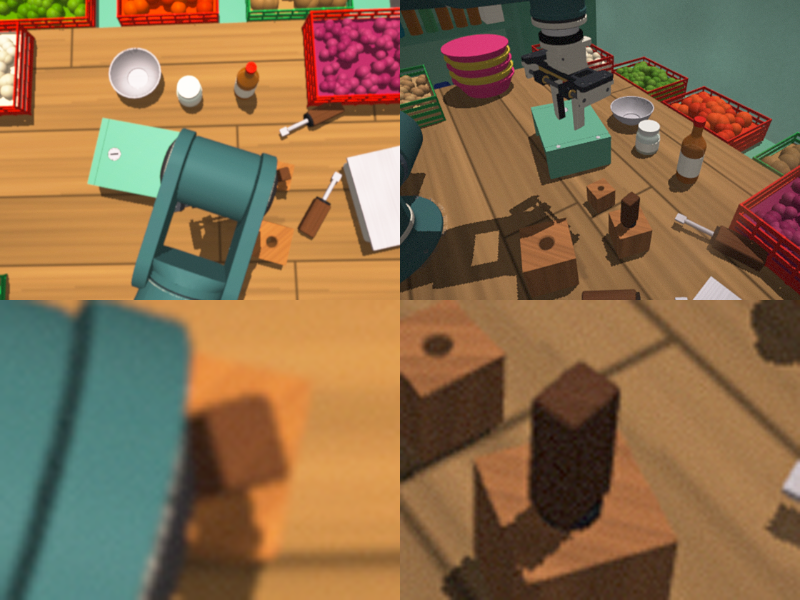

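The picture shows the small driver seated upright in the middle block and the panel tight. The bottle, jar and bowl are where they started, and the arm is clear. The two spare drivers now lie on the counter; they were standing unsupported on their blades at the start.

```bash
python3 -c "
from cell import manip
print(manip.sign_off())"
```

```text
the job is handed in; nothing more can be done
None
```

The job is handed in: the cam has drawn the panel tight, the screwdriver is back upright in its block, and the bottle, jar and bowl look unmoved, though the sign-off gave no pass/fail result.

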